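# Rake a washer and a flange nut out of scoop bins into the kit tray

## Task

Make up this hardware kit: push the white kit tray squarely home against the row of blue scoop bins, so that its far edge goes under their lips and stops against their fronts. Then, without picking them up, rake the front washer and the front flange nut up the slopes of their bins and over the lips, so that both come to lie in the tray, clear of the bins. Leave the tray there and the spare washers, nuts and bolts in their bins, and do not disturb the sensor module or the bolt on its label card at the sides.

Things in the scene. Friction and masses are not known exactly. Their poses are not given: they have to be found in the camera images.
- bin_rail: steel rail that the three bins stand against; fixed. Origin at bench level, middle of the row's front (the front faces lie in its plane x = 0); x to the back of the bins, away from the robot, y along the row to the left, z up. The bins stand 71 mm apart along y, at y = -71, 0 and 71 mm, square to it
- bin_washers: blue scoop bin of washers; the three are alike, fixed, in any order. Origin at bench level, middle of its front face; x to the back of the bin, y left, z up. In mm: inside y -32 to 32; lip top z 26 from x -10 to 4 (overhanging the face, open below z 19); straight slope down to z 4 at x 54; floor z 4 to back wall at x 184; side walls 3 thick, top z 34, rising to 47 over x 60 to 100
- bin_nuts: blue scoop bin of flange nuts; the three are alike, fixed, in any order. Origin at bench level, middle of its front face; x to the back of the bin, y left, z up. In mm: inside y -32 to 32; lip top z 26 from x -10 to 4 (overhanging the face, open below z 19); straight slope down to z 4 at x 54; floor z 4 to back wall at x 184; side walls 3 thick, top z 34, rising to 47 over x 60 to 100
- bin_bolts: blue scoop bin of bolts; the three are alike, fixed, in any order. Origin at bench level, middle of its front face; x to the back of the bin, y left, z up. In mm: inside y -32 to 32; lip top z 26 from x -10 to 4 (overhanging the face, open below z 19); straight slope down to z 4 at x 54; floor z 4 to back wall at x 184; side walls 3 thick, top z 34, rising to 47 over x 60 to 100
- kit_tray: loose white shallow kit tray, 85 (x) x 240 (y) x 14 mm high, walls and floor 3 mm thick, 0.3 kg, flat on the bench 25 to 45 mm short of the bins and a little askew. Origin at the centre of its underside; x to its far long edge, facing the bins; y left. Home: the far wall, 42.5 mm from its origin, has gone under the lips and stopped against the front faces
- tray_far_left (a point): point on the tray's far long edge (outer face, top, 14 mm up), 115 mm left of the middle
- tray_far_right (a point): the same, 115 mm right of the middle
- washer_1: the front washer: the wanted one. Yellow-zinc heavy washer, 36 mm across, 6 mm thick, 14 mm hole, 42 g, lying flat on the floor of its bin just behind the slope, within 10 mm of the bin's middle line. Origin at the centre of its underside, z along its axis
- washer_1_center (a point): middle of the front washer, 3 mm above its underside
- nut_1: the front flange nut: the wanted one. Yellow-zinc, round flange 34 mm across and 4 mm thick below, hexagon 24 mm across flats above, 16 mm high in all, 55 g, standing on its flange on the floor of its bin just behind the slope, within 10 mm of the bin's middle line. Origin at the centre of its flange's underside, z along its axis
- nut_1_center (a point): middle of the front nut, 8 mm above its flange's underside
- washer_2: spare washer like the front one, lowest of a loose stack of three at the back of the washer bin, centre about 163 mm behind the bin's front face; stays there
- washer_3: spare washer like the front one, middle of a loose stack of three at the back of the washer bin, centre about 163 mm behind the bin's front face; stays there
- washer_4: spare washer like the front one, top of a loose stack of three at the back of the washer bin, centre about 163 mm behind the bin's front face; stays there
- nut_2: spare flange nut like the front one, lower of two stacked at the back of the nut bin, centre about 163 mm behind the bin's front face; stays there
- nut_3: spare flange nut like the front one, upper of two stacked at the back of the nut bin, centre about 163 mm behind the bin's front face; stays there
- bolt_1: yellow-zinc M12 hex bolt, 63 mm long, lying lengthwise in the bolt bin; not wanted, stays there. Origin on its underside near the middle
- bolt_2: yellow-zinc M12 hex bolt, 63 mm long, lying lengthwise in the bolt bin; not wanted, stays there. Origin on its underside near the middle
- sensor: bystander: black sensor module, 105 x 80 x 37 mm, 0.25 kg, loose on the bench to the right of the bins. Origin at the centre of its underside
- card_bolt: bystander: bright steel hex bolt, 78 mm long, loose on a paper label card to the left of the bins. Origin on its underside near the middle
There are look-alikes about, which are no part of the job. What is shaped like the washer_1 but purple or red is not meant. Leave any pink look-alike of the nut_1 alone.

How it is judged (in metres and radians):
On the way:
1. the kit tray is home against the bins: both far corners within 5 mm of the front faces (x of each of tray_far_left, tray_far_right in the frame of bin_rail above -0.005 m), for 0.2 s.
At the end, for the whole second after the job is handed in: Front washer and front nut at rest in the tray (centres within its walls, under 26 mm above its underside), not touching the bins; both far tray corners within 8 mm of the bin fronts; all spare washers, nuts and bolts in their bins, over 60 mm behind the front face (x of each of tray_far_left, tray_far_right in the frame of bin_rail above -0.008 m and linear speed of each of kit_tray, washer_1, nut_1 below 0.01 m/s and x of washer_1_center in the frame of kit_tray between -0.034 and 0.034 m and y of washer_1_center in the frame of kit_tray between -0.108 and 0.108 m and z of each of washer_1_center, nut_1_center in the frame of kit_tray below 0.026 m and contact force between each of washer_1, nut_1 and bin_washers below 0.05 N and contact force between each of washer_1, nut_1 and bin_nuts below 0.05 N and contact force between each of washer_1, nut_1 and bin_bolts below 0.05 N and x of nut_1_center in the frame of kit_tray between -0.034 and 0.034 m and y of nut_1_center in the frame of kit_tray between -0.108 and 0.108 m and x of each of washer_2, washer_3, washer_4 in the frame of bin_washers above 0.06 m and x of each of nut_2, nut_3 in the frame of bin_nuts above 0.06 m and x of each of bolt_1, bolt_2 in the frame of bin_bolts above 0.06 m and y of washer_2 in the frame of bin_washers between -0.032 and 0.032 m and y of washer_3 in the frame of bin_washers between -0.032 and 0.032 m and y of washer_4 in the frame of bin_washers between -0.032 and 0.032 m and y of nut_2 in the frame of bin_nuts between -0.032 and 0.032 m and y of nut_3 in the frame of bin_nuts between -0.032 and 0.032 m and y of bolt_1 in the frame of bin_bolts between -0.032 and 0.032 m and y of bolt_2 in the frame of bin_bolts between -0.032 and 0.032 m).
It fails at once if the washer or nut is picked up: its middle rises more than 65 mm above the bench (the lip is at 26 mm) (height (world z) of any of washer_1_center, nut_1_center above 0.065 m).
It fails at once if the sensor module or the bolt on the card is moved more than 15 mm (distance of any of sensor, card_bolt from where it was at the start of the episode above 0.015 m).
It also fails if it takes over 64 s, if anything falls off the work surface, if the arm or the gripper's body presses on something with over 40 N, if the wrist force passes 120 N, or if a joint passes its speed limit or range.

## Robot

A 6-joint arm with a two-finger parallel gripper is mounted at the origin on the work surface. World frame = base frame: x ahead of the robot, y to its left, z up, the work surface at z = 0. Lengths are in mm, angles in rad, forces in N, time in s.
With the tool pointing down it reaches from about 325 to 775 mm from the base axis. Payload 5.5 kg.
Tool frame: the origin (TCP) lies midway between the tips of the shut fingers; the grasp point (between the pads) lies behind it (arm.grip_depth is the x of the grasp point in the tool frame, in mm); x points along the fingers, z is the direction in which the jaws open and shut, and the axes are right-handed (so a half turn about x gives the same grasp; the last joint's range is limited). The gripper opens to 85 mm and grips with 20 to 120 N. Pads are 22 mm wide; open, the fingers measure 114 mm over their backs; the gripper's body (76 mm by 85 mm) begins 54 mm behind the grasp point. The pads swing forward as they close: fully open they stand 13 mm farther back than shut.
Start: joints at [1.197, 0.091, 1.231, -0, 1.82, -0.057], TCP at [186.921, 570.155, 231.275] pointing down, gripper open.
Joint ranges: [-2.87, 2.87], [-0.86, 2.18], [0.17, 2.46], [-1.51, 4.65], [0.06, 2.69], [-2.65, 2.65]. Speed limits (rad/s): [2.57, 2.57, 3.01, 3.14, 3.14, 3.14].

## Interface

Orientations are given as a unit quaternion [w, x, y, z].
In Python, from cell import arm gives the robot as it stands. The module is installed in compiled form; this text tells all that it offers.
- The arm moves only by the tool drive_tool, never from a script. Its arguments are lists of equal length, an entry for each row: "delta_pos": the shift along the world's x, y, z in mm, a list of three; "rotation": the turn, a rotation vector about the world's x, y, z in rad, a list of three. A call has exactly 5 rows; each row is the pose to reach, as a shift and turn from the pose commanded when the call began; what a row does not reach only later rows make up. A row lasts 1/8 s, in which the tool goes at most 62.5 mm and 10.7 degrees, less where a joint would pass 70% of its speed; a pose out of reach is approached as far as the arm can. A call with a gripper value outside its range is refused whole. "claw" is the closure, from 0 (fully open) to 1 (shut), set as the call begins (left out, the last holds). The fingers move at their own pace and stop on an object; "grip_force" is the grip in N (left out, the last holds). Time passes only in rows, so rows that repeat a pose let the fingers close, or fill a call up. It gives the time, the measured TCP pose, the force and the opening at its end, in the units of the state.
- arm.get_state(): the state, without advancing time (a new reading comes with each control period).
- arm.snapshot(name): name is "side" or "top" or "wrist"; returns the picture (384x512x3 uint8, red, green, blue); there is no depth.
- arm.calibration(name): a dict with "mtx" (3x3 intrinsics, pixels), "k1" (the pictures are not rectified: a ray, as slopes to the right and down, at radius r is drawn at 1 + k1 r^2 times it, then the intrinsics apply), "rvec" (rotation vector, rad) and "tvec" (3), from world to camera coordinates, as OpenCV has them. Camera axes: x right, y down, z forward; pixel columns grow to the right and rows downward; lengths in mm; the calibration is good to about 2 mm. A picture is of the moment at which its call begins: read the wrist's pose just before it. calibration takes no time and is no camera call; for the wrist camera it gives the pose at the moment of the call.
- arm.hand_in(): hands the job in, once; it reports no verdict.
The state is a dict: "clock": time; "joints": joint angles; "joint_velocities": joint speeds; "joint_efforts": joint torques, N m; "tool_pos": TCP position; "eef_rot": TCP orientation; "wrist_force": force on the tool from outside, world axes, zero at the start; "ft_torque": the same for the moment, N m; "gripper_width": opening from 0.0 (shut) to 1.0 (fully open).
Only numpy, scipy, OpenCV 4.12 (cv2) and the standard library are available. Lean on these libraries where they do the work, as an engineer would, in place of code of your own. Each camera call takes 0.05 s, during which the arm holds its last target. There are 200 camera calls.

## Working session

There is one attempt and no reset: what is moved stays moved. The work goes in short steps, Python scripts to look and compute and a tool call to move; the robot and the scene stay as the last step left them, time stands still between calls to the robot, and variables do not carry over. Pictures are saved under pics/ and viewed, about 8 in all and at most 12, crops included, and the job is handed in when it is done.

Besides the shell and the picture viewer there is one more tool, called by a JSON object that holds its "name" and its "arguments", one argument or row to a line. drive_tool: Moves the arm, as the interface text tells. Its arguments: {"type":"object","properties":{"delta_pos":{"type":"array","items":{"type":"array","items":{"type":"number"}}},"rotation":{"type":"array","items":{"type":"array","items":{"type":"number"}}},"claw":{"type":"number"},"grip_force":{"type":"number"}},"required":["delta_pos","rotation"]}

```bash
mkdir -p pics; cat > h.py <<'E'
import numpy as np, cv2
from cell import arm
def cal(n):
    c=arm.calibration(n); R=cv2.Rodrigues(np.array(c['rvec'],float))[0]; return np.array(c['mtx'],float),c['k1'],R,np.array(c['tvec'],float).ravel()
def ray(px,C):
    K,k1,R,t=C; d=cv2.undistortPoints(np.array([[px]],float),K,np.array([k1,0,0,0,0.]))[0,0]
    return -R.T@t, R.T@np.array([d[0],d[1],1])
def onz(px,z,C):
    o,d=ray(px,C); return o+d*(z-o[2])/d[2]
def proj(P,C):
    K,k1,R,t=C; return cv2.projectPoints(np.array(P,float).reshape(-1,1,3),cv2.Rodrigues(R)[0],t,K,np.array([k1,0,0,0,0.]))[0][:,0]
def save(n,im): cv2.imwrite('pics/'+n+'.png',im[:,:,::-1])
E
python3 - <<'E'
from h import *
for n in ['top','side']:
    im=arm.snapshot(n); save(n+'0',im); np.save(n+'0.npy',im); C=cal(n); print(n,C[0].tolist(),C[1],(-C[2].T@C[3]).round())
s=arm.get_state(); print(s); print(arm.grip_depth)
a=cv2.imread('pics/top0.png'); b=cv2.imread('pics/side0.png')
E
```

```text
top [[408.8531890348446, 0.0, 252.1242279314411], [0.0, 408.8531890348446, 196.25218658564015], [0.0, 0.0, 1.0]] 0.023839672979041025 [475.  52. 904.]
side [[385.2095575260547, 0.0, 257.95441652803373], [0.0, 385.2095575260547, 191.8692231578867], [0.0, 0.0, 1.0]] 0.03792269138208263 [  70. -652.  613.]
{'clock': 0.1, 'joints': array([ 1.19730244e+00,  9.18097338e-02,  1.23176529e+00,  1.39843289e-05,
        1.81977640e+00, -5.67043100e-02]), 'joint_velocities': array([-0.00170909, -0.00118765, -0.00363768,  0.00025906, -0.0003769 ,
       -0.00029696]), 'joint_efforts': array([ 1.98908892e-03, -4.60210240e+01, -4.19219756e+01, -1.86073868e-05,
        1.05467680e-02, -4.29644638e-05]), 'tool_pos': array([186.82170997, 569.91839662, 230.24835555]), 'eef_rot': array([ 0.57208059, -0.41520673,  0.57313259,  0.41454337]), 'wrist_force': array([-0.3711251 , -0.45954981,  0.67779068]), 'ft_torque': array([ 0.03001691,  0.01970411, -0.02188889]), 'gripper_width': 1.001454222794677}
-18.700000000000003
```

View pics/top0.png

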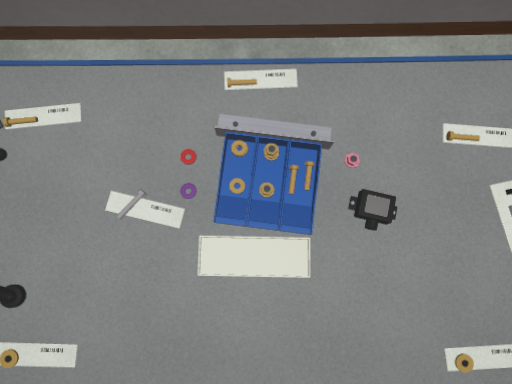

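View pics/side0.png

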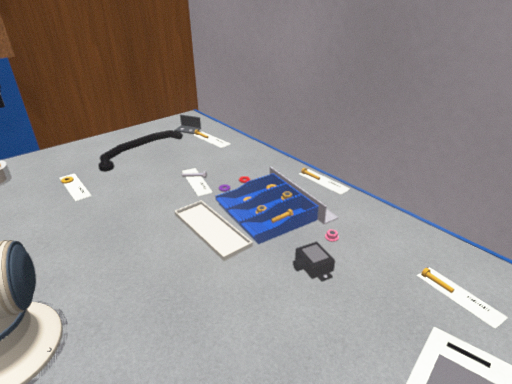

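The top view shows three bins at about (215–322, 135–232), slightly rotated. From the left they hold washers (front one at 237,186), nuts (front one at 267,190) and bolts. The tray is at (198–310, 236–277). Purple and red washers lie at the left and a pink nut at the right. Next I measure these positions.

```bash
python3 - <<'E'
from h import *
im=np.load('top0.npy'); C=cal('top'); hsv=cv2.cvtColor(im,cv2.COLOR_RGB2HSV)
def cont(m,amin=30):
    cs,_=cv2.findContours(m.astype(np.uint8),cv2.RETR_EXTERNAL,cv2.CHAIN_APPROX_NONE); return [c for c in cs if cv2.contourArea(c)>amin]
H,S,V=[hsv[:,:,i].astype(int) for i in range(3)]
# tray
m=(V>170)&(S<60); m[:232]=0;m[285:]=0;m[:,:190]=0;m[:,320:]=0
c=max(cont(m),key=cv2.contourArea); r=cv2.minAreaRect(c); bx=cv2.boxPoints(r)
T=np.array([onz(p,14,C)[:2] for p in bx]); print('tray box',bx.round(1).tolist(),T.round(1).tolist(),'mean',T.mean(0).round(1), [np.linalg.norm(T[i]-T[i-1]).round(1) for i in range(4)])
# bins front lip line
m=(H>100)&(H<130)&(S>120); m[:100]=0;m[240:]=0; m[:,:205]=0;m[:,335:]=0
xs=[];
for u in range(221,310):
    v=np.where(m[:,u])[0].max(); xs.append(onz((u,v+.5),26,C)[:2])
xs=np.array(xs); 
p=np.polyfit(xs[:,1],xs[:,0],1); res=xs[:,0]-np.polyval(p,xs[:,1]); k=abs(res)<3; p=np.polyfit(xs[k,1],xs[k,0],1)
print('lip edge x=',p,'std',res.std(),'ang',np.arctan(-p[0]))
c=max(cont(m),key=cv2.contourArea); r=cv2.minAreaRect(c); bx=cv2.boxPoints(r); print('bins',bx.round(1).tolist(),[onz(q,34,C)[:2].round(1).tolist() for q in bx])
m=(H>10)&(H<32)&(S>110)&(V>80); m[:130]=0;m[205:]=0;m[:,:215]=0;m[:,330:]=0
for c in cont(m,20):
    (u,v),(w,h),a=cv2.minAreaRect(c); print((round(u,1),round(v,1)),(round(w,1),round(h,1)),onz((u,v),10,C).round(1))
big=cv2.resize(im[120:290,180:340],None,fx=4.5,fy=3.5*4.5/4.5,interpolation=cv2.INTER_CUBIC) if 0 else cv2.resize(im[125:285,190:340],None,fx=3.7,fy=3.7,interpolation=cv2.INTER_CUBIC)
save('topcrop',big)
E
```

```text
tray box [[197.5, 275.3999938964844], [198.3000030517578, 234.89999389648438], [309.70001220703125, 237.0], [309.0, 277.3999938964844]] [[454.4, 163.3], [540.4, 162.4], [532.4, -79.5], [446.4, -74.5]] mean [493.4  42.9] [np.float64(237.9), np.float64(86.0), np.float64(242.0), np.float64(86.1)]
lip edge x= [1.42331287e-01 5.49579116e+02] std 0.6699693333911675 ang -0.14138167832260748
bins [[213.1999969482422, 221.60000610351562], [224.5, 130.89999389648438], [322.5, 143.1999969482422], [311.1000061035156, 233.89999389648438]] [[566.8, 128.4], [768.0, 103.3], [736.9, -112.5], [537.6, -79.7]]
(266.0, 189.5) (13.0, 12.0) [639.3  13.1  10. ]
(236.5, 185.5) (13.0, 13.0) [649.3  78.6  10. ]
(293.0, 179.0) (7.1, 26.3) [662.3 -47.7  10. ]
(309.0, 175.5) (27.0, 8.0) [669.8 -83.7  10. ]
(271.0, 151.5) (15.0, 12.0) [7.263e+02 1.000e-01 1.000e+01]
(239.0, 148.0) (14.0, 14.0) [735.5  72.2  10. ]
```

View pics/topcrop.png

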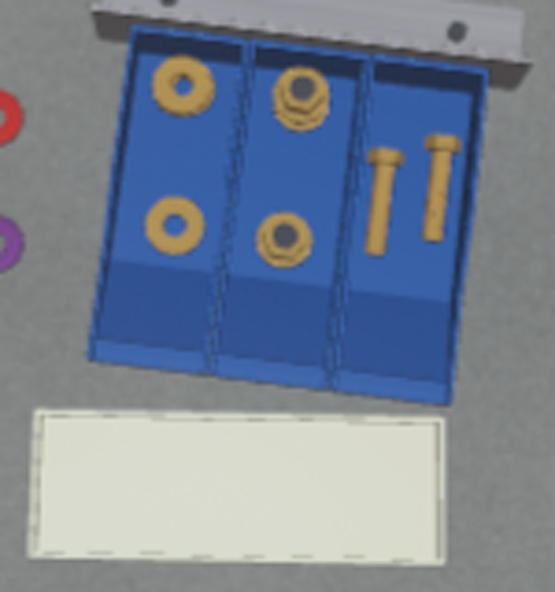

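The crop confirms the order: washers left, nuts middle, bolts right. The tray is about 29 mm short of the bins and 0.11 rad askew to them. I'll add a motion helper in the rail frame.

```bash
cat >> h.py <<'E'
from scipy.spatial.transform import Rotation as Ro
RO=np.array([562.95,23.0]); TH=-0.1414
def r2w(x,y):
    c,s=np.cos(TH),np.sin(TH); return RO+np.array([c*x-s*y,s*x+c*y])
def w2r(p):
    c,s=np.cos(TH),np.sin(TH); d=np.array(p[:2])-RO; return np.array([c*d[0]+s*d[1],-s*d[0]+c*d[1]])
def q2R(q): return Ro.from_quat([q[1],q[2],q[3],q[0]])
def toolR(lean=0.0):
    # jaws along row (rail y), fingers down; lean>0: body leans to rail +x
    f=lambda sg: Ro.from_matrix(np.column_stack([[0,0,-1],np.cross([0,sg,0],[0,0,-1]),[0,sg,0]]).astype(float))
    out=[Ro.from_euler('z',TH)*Ro.from_euler('y',lean)*f(sg) for sg in (1,-1)]
    return out
def go(x,y,z,lean=0.0):
    s=arm.get_state(); R0=q2R(s['eef_rot']); c=[(R*R0.inv()).as_rotvec() for R in toolR(lean)]
    rv=min(c,key=np.linalg.norm); w=r2w(x,y); p=s['tool_pos']
    print('delta',np.round([w[0]-p[0],w[1]-p[1],z-p[2]],1),'rot',rv.round(4),'| now rail',w2r(p).round(1),'z',p[2].round(1),'t',round(s['clock'],2),'w',round(s['gripper_width'],3),'F',np.array(s['wrist_force']).round(1))
E
python3 -c "
from h import *
go(-130,8,231);go(20,30,260)"
```

```text
delta [ 248.6 -520.7    0.8] rot [ 0.0017 -0.0005  0.1754] | now rail [-449.5  488.5] z 230.2 t 0.1 w 1.001 F [-0.4 -0.5  0.7]
delta [ 400.2 -520.    29.8] rot [ 0.0017 -0.0005  0.1754] | now rail [-449.5  488.5] z 230.2 t 0.1 w 1.001 F [-0.4 -0.5  0.7]
```

{"name": "drive_tool", "arguments": {
  "delta_pos": [
    [30, -50, 10],
    [60, -100, 20],
    [95, -150, 30],
    [130, -200, 30],
    [165, -250, 30]
  ],
  "rotation": [
    [0, 0, 0.04],
    [0, 0, 0.08],
    [0, 0, 0.12],
    [0, 0, 0.16],
    [0.0017, -0.0005, 0.1754]
  ]
}}

```text
clock: 0.72
tool_pos: [352.6, 318.4, 261.0]
eef_rot: [0.534, -0.463, 0.533, 0.464]
wrist_force: [0.3, 0.2, -0.1]
gripper_width: 0.997
```

{"name": "drive_tool", "arguments": {
  "delta_pos": [
    [40, -45, 0],
    [80, -90, 0],
    [120, -140, 0],
    [150, -190, 0],
    [180, -240, 0]
  ],
  "rotation": [
    [0, 0, 0],
    [0, 0, 0],
    [0, 0, 0],
    [0, 0, 0],
    [0, 0, 0]
  ]
}}

```text
clock: 1.35
tool_pos: [532.6, 78.2, 260.7]
eef_rot: [0.534, -0.463, 0.534, 0.464]
wrist_force: [0.9, 1.5, -1.4]
gripper_width: 1.002
```

```bash
python3 - <<'E'
from h import *
go(-130,8,100); go(20,30,260)
C=cal('wrist'); im=arm.snapshot('wrist'); save('w1',im); np.save('w1.npy',im); print((-C[2].T@C[3]).round(1),C[0][0,0],arm.get_state()['joint_velocities'].round(3))
np.savez('w1c.npz',K=C[0],k=C[1],R=C[2],t=C[3])
E
```

```text
delta [ -97.2  -29.  -160.7] rot [-0.0018 -0.0004  0.0003] | now rail [-37.8  50.4] z 260.7 t 1.35 w 1.002 F [ 0.9  1.5 -1.4]
delta [ 54.4 -28.4  -0.7] rot [-0.0018 -0.0004  0.0003] | now rail [-37.8  50.4] z 260.7 t 1.35 w 1.002 F [ 0.9  1.5 -1.4]
[454.8  89.1 403.5] 288.7233639032389 [ 0.081 -0.026  0.042  0.026  0.013  0.15 ]
```

View pics/w1.png

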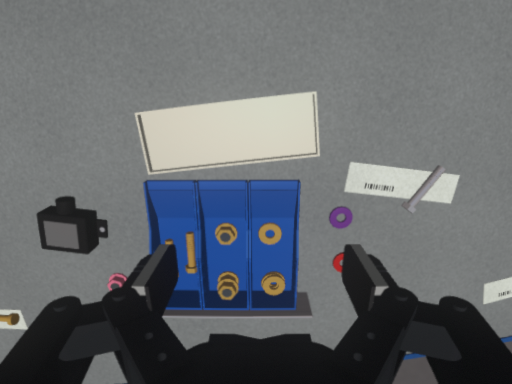

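The wrist view is turned half round. The lip edge is at row ~181, the washer at (270,234), the nut at (226,234) and the tray at (136–318, 93–172). I'll refine the rail frame from it.

```bash
python3 - <<'E'
from h import *
im=np.load('w1.npy'); f=np.load('w1c.npz'); C=(f['K'],float(f['k']),f['R'],f['t']); hsv=cv2.cvtColor(im,cv2.COLOR_RGB2HSV)
H,S,V=[hsv[:,:,i].astype(int) for i in range(3)]
m=(H>100)&(H<130)&(S>120)&(V>60); m[:160]=0;m[:,:135]=0;m[:,312:]=0
P=np.array([onz((u,np.where(m[:,u])[0].min()-.5),26,C)[:2] for u in range(155,292)])
p=np.polyfit(P[:,1],P[:,0],1); r=P[:,0]-np.polyval(p,P[:,1]); k=abs(r)<2; p=np.polyfit(P[k,1],P[k,0],1); print('lip',p,'th',-np.arctan(p[0]),r.std())
# side walls front corners (outer, z 34)
for v in (184,188,192,200,210):
    us=np.where(m[v])[0]; print(v,onz((us.min()-.5,v),34,C)[:2].round(1),onz((us.max()+.5,v),34,C)[:2].round(1), 'rail',w2r(onz((us.min()-.5,v),34,C)).round(1),w2r(onz((us.max()+.5,v),34,C)).round(1))
m=(H>10)&(H<32)&(S>110)&(V>80); m[:210]=0;m[250:]=0;m[:,:205]=0;m[:,300:]=0
cs,_=cv2.findContours(m.astype(np.uint8),cv2.RETR_EXTERNAL,cv2.CHAIN_APPROX_NONE)
for c in cs:
    if cv2.contourArea(c)<50: continue
    (u,v),rr=cv2.minEnclosingCircle(c); print('part',u,v,rr,[w2r(onz((u,v),z,C)).round(1).tolist() for z in (8,10,14)])
m=(V>150)&(S<60); m[:85]=0;m[178:]=0;m[:,:120]=0;m[:,330:]=0
cs,_=cv2.findContours(m.astype(np.uint8),cv2.RETR_EXTERNAL,cv2.CHAIN_APPROX_NONE); c=max(cs,key=cv2.contourArea)
q=cv2.approxPolyDP(c,6,True)[:,0]; print('tray',q.tolist(),[w2r(onz(a,14,C)).round(1).tolist() for a in q.astype(float)])
E
```

```text
lip [1.31312592e-01 5.49644533e+02] th -0.13056556467951574 0.5896342525606252
184 [541.2 -80.1] [570.8 127.5] rail [  -7.  -105.2] [ -7.  104.6]
188 [546.7 -81.6] [576.4 127. ] rail [  -1.4 -105.9] [ -1.4 104.8]
192 [552.4 -81.7] [582.  126.4] rail [   4.3 -105.2] [  4.3 105.1]
200 [563.8 -83.4] [593.4 125.3] rail [  15.9 -105.2] [ 15.7 105.6]
210 [578.4 -85.9] [607.8 122.5] rail [  30.6 -105.6] [ 30.3 104.9]
part 225.92059326171875 233.6459197998047 10.569448471069336 [[79.1, 0.4], [78.2, 0.7], [76.2, 1.2]]
part 269.5 233.0 10.920265197753906 [[78.0, 66.4], [77.0, 66.3], [75.1, 66.2]]
tray [[316, 91], [136, 112], [147, 172], [319, 156]] [[-126.0, 123.8], [-100.4, -112.2], [-18.6, -106.4], [-41.1, 132.7]]
```

```bash
sed -i 's/TH=-0.1414/TH=-0.139/' h.py; python3 -c "
from h import *
go(-145,8,-7);go(-95,8,-7)"
```

```text
delta [-114.5  -21.2 -266.6] rot [ 0.0028 -0.0002  0.0087] | now rail [-34.5  44.8] z 259.6 t 1.4 w 1.003 F [-1.9 -5.3 -0.7]
delta [ -65.   -28.1 -266.6] rot [ 0.0028 -0.0002  0.0087] | now rail [-34.5  44.8] z 259.6 t 1.4 w 1.003 F [-1.9 -5.3 -0.7]
```

{"name": "drive_tool", "arguments": {
  "delta_pos": [
    [-45, -10, -30],
    [-80, -20, -75],
    [-111, -29, -120],
    [-111, -29, -170],
    [-111, -29, -215]
  ],
  "rotation": [
    [0, 0, 0],
    [0, 0, 0],
    [0, 0, 0.003],
    [0, 0, 0.003],
    [0, 0, 0.003]
  ],
  "claw": 0
}}

```text
clock: 2.02
tool_pos: [420.0, 51.2, 44.4]
eef_rot: [0.534, -0.464, 0.533, 0.465]
wrist_force: [0.0, 0.2, 0.2]
gripper_width: 1.002
```

{"name": "drive_tool", "arguments": {
  "delta_pos": [
    [0, 0, -25],
    [0, 0, -40],
    [0, 0, -47],
    [0, 0, -50],
    [0, 0, -50]
  ],
  "rotation": [
    [0, 0, 0],
    [0, 0, 0],
    [0, 0, 0],
    [0, 0, 0],
    [0, 0, 0]
  ]
}}

```text
clock: 2.65
tool_pos: [421.5, 51.2, -2.9]
eef_rot: [0.534, -0.464, 0.533, 0.464]
wrist_force: [0.3, 0.4, 0.1]
gripper_width: 1.001
```

```bash
python3 -c "
from h import *
go(-145,8,-7);go(-95,8,-7)"
```

```text
delta [-1.  -0.2 -4.1] rot [-0.0018  0.0016 -0.0006] | now rail [-144.     8.3] z -2.9 t 2.65 w 1.001 F [0.3 0.4 0.1]
delta [48.5 -7.1 -4.1] rot [-0.0018  0.0016 -0.0006] | now rail [-144.     8.3] z -2.9 t 2.65 w 1.001 F [0.3 0.4 0.1]
```

{"name": "drive_tool", "arguments": {
  "delta_pos": [
    [4, -0.5, -4],
    [11, -1.5, -4],
    [18, -2.5, -4],
    [25, -3.5, -4],
    [31, -4.5, -4]
  ],
  "rotation": [
    [0, 0, 0],
    [0, 0, 0],
    [0, 0, 0],
    [0, 0, 0],
    [0, 0, 0]
  ]
}}

```text
clock: 3.28
tool_pos: [452.4, 46.7, -7.7]
eef_rot: [0.534, -0.464, 0.533, 0.465]
wrist_force: [-2.1, 0.3, 0.8]
gripper_width: 1.001
```

{"name": "drive_tool", "arguments": {
  "delta_pos": [
    [4, -0.5, 0],
    [7.5, -1, 0],
    [10.5, -1.5, 0],
    [13, -1.8, 0],
    [15, -2.1, 0]
  ],
  "rotation": [
    [0, 0, 0],
    [0, 0, 0],
    [0, 0, 0],
    [0, 0, 0],
    [0, 0, 0]
  ]
}}

```text
clock: 3.9
tool_pos: [467.0, 44.5, -7.8]
eef_rot: [0.534, -0.464, 0.533, 0.465]
wrist_force: [-1.7, -0.3, 1.5]
gripper_width: 0.999
```

```bash
python3 - <<'E'
from h import *
go(-95,8,-7)
C=cal('top'); im=arm.snapshot('top'); np.save('t2.npy',im); c=cv2.resize(im[190:300,170:330],None,fx=4,fy=4,interpolation=cv2.INTER_CUBIC)
save('t2',c)
E
```

```text
delta [ 3.  -0.4  0.8] rot [-0.0017  0.0003 -0.0006] | now rail [-98.   8.] z -7.8 t 3.9 w 0.999 F [-1.7 -0.3  1.5]
```

View pics/t2.png

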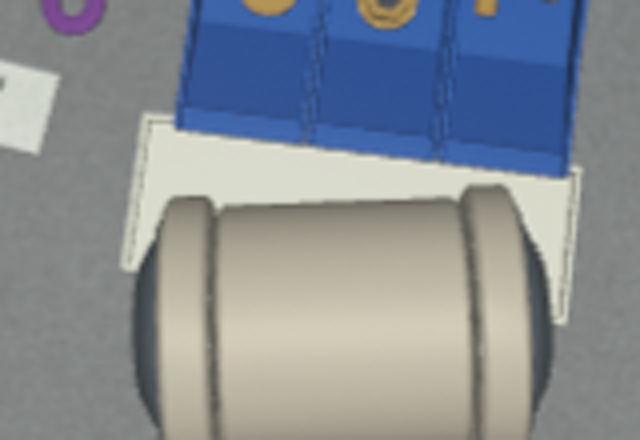

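The tray is now square to the bins with its far edge under the lips. I push on until it stops.

{"name": "drive_tool", "arguments": {
  "delta_pos": [
    [2, -0.3, 0],
    [4, -0.6, 0],
    [5, -0.7, 0],
    [6, -0.8, 0],
    [6, -0.8, 0]
  ],
  "rotation": [
    [0, 0, 0],
    [0, 0, 0],
    [0, 0, 0],
    [0, 0, 0],
    [0, 0, 0]
  ]
}}

```text
clock: 4.58
tool_pos: [468.8, 44.4, -8.0]
eef_rot: [0.531, -0.461, 0.535, 0.467]
wrist_force: [-21.5, 3.4, 14.9]
gripper_width: 1.0
```

{"name": "drive_tool", "arguments": {
  "delta_pos": [
    [1, -0.1, 0],
    [2, -0.3, 0],
    [3, -0.4, 0],
    [3, -0.4, 0],
    [3, -0.4, 0]
  ],
  "rotation": [
    [0, 0, 0],
    [0, 0, 0],
    [0, 0, 0],
    [0, 0, 0],
    [0, 0, 0]
  ]
}}

```text
clock: 5.2
tool_pos: [468.8, 44.4, -8.0]
eef_rot: [0.529, -0.459, 0.537, 0.469]
wrist_force: [-35.1, 4.1, 24.4]
gripper_width: 1.002
```

Firm stop at the predicted place (finger face at rail x ≈ -85, 35 N), so the tray is home. I back off, rise and go over to the washer bin.

{"name": "drive_tool", "arguments": {
  "delta_pos": [
    [-15, 2, 0],
    [-30, 4, 0],
    [-30, 4, 50],
    [-30, 4, 100],
    [-10, 10, 130]
  ],
  "rotation": [
    [0, 0, 0],
    [0, 0, 0],
    [0, 0, 0],
    [0, 0, 0],
    [0, 0, 0]
  ]
}}

```text
clock: 5.82
tool_pos: [467.0, 53.2, 125.8]
eef_rot: [0.535, -0.465, 0.532, 0.463]
wrist_force: [1.1, -0.3, -0.8]
gripper_width: 1.0
```

{"name": "drive_tool", "arguments": {
  "delta_pos": [
    [50, 5, 0],
    [100, 10, 0],
    [150, 15, 0],
    [200, 15, 0],
    [220, 15, 0]
  ],
  "rotation": [
    [0, 0, 0],
    [0, 0, 0],
    [0, 0, 0],
    [0, 0, 0],
    [0, 0, 0]
  ],
  "claw": 0.84
}}

```text
clock: 6.45
tool_pos: [688.1, 68.2, 120.7]
eef_rot: [0.534, -0.464, 0.533, 0.465]
wrist_force: [-0.4, 0.4, -0.1]
gripper_width: 0.166
```

```bash
python3 - <<'E'
from h import *
go(116,66.3,60)
im=arm.snapshot('top');C=cal('top'); np.save('t3.npy',im)
go(116,66.3,60)
E
```

```text
delta [ -1.1   4.4 -60.7] rot [-0.0015  0.0001 -0.0004] | now rail [117.7  62.1] z 120.7 t 6.45 w 0.166 F [-0.4  0.4 -0.1]
delta [ -2.    4.6 -60.5] rot [-0.0015  0.0009 -0.0001] | now rail [118.6  62. ] z 120.5 t 6.5 w 0.159 F [-2.6 -0.  -1.4]
```

{"name": "drive_tool", "arguments": {
  "delta_pos": [
    [-1, 4.5, -25],
    [-1, 4.5, -55],
    [-1, 4.5, -85],
    [-1, 4.5, -105],
    [-1, 4.5, -110]
  ],
  "rotation": [
    [0, 0, 0],
    [0, 0, 0],
    [0, 0, 0],
    [0, 0, 0],
    [0, 0, 0]
  ]
}}

```text
clock: 7.12
tool_pos: [684.0, 72.8, 10.6]
eef_rot: [0.533, -0.463, 0.534, 0.465]
wrist_force: [-0.0, -0.1, -1.3]
gripper_width: 0.16
```

{"name": "drive_tool", "arguments": {
  "delta_pos": [
    [0, 0, -2],
    [0, 0, -4],
    [0, 0, -5.5],
    [0, 0, -7],
    [0, 0, -8]
  ],
  "rotation": [
    [0, 0, 0],
    [0, 0, 0],
    [0, 0, 0],
    [0, 0, 0],
    [0, 0, 0]
  ]
}}

```text
clock: 7.75
tool_pos: [685.3, 72.8, 5.3]
eef_rot: [0.534, -0.464, 0.533, 0.464]
wrist_force: [-1.6, -1.0, 5.6]
gripper_width: 0.163
```

```bash
python3 -c "
from h import *
go(116,66.3,4)"
```

```text
delta [ 1.7 -0.2 -1.3] rot [-0.0016  0.0016 -0.0005] | now rail [114.3  66.3] z 5.3 t 7.75 w 0.163 F [-1.6 -1.   5.6]
```

Floor felt at measured z ≈ 5.3. I lift slightly and rake forward.

{"name": "drive_tool", "arguments": {
  "delta_pos": [
    [0, 0, 3],
    [-8, 1.1, 3],
    [-17, 2.4, 3],
    [-26, 3.6, 3],
    [-35, 4.9, 3]
  ],
  "rotation": [
    [0, 0, 0],
    [0, 0, 0],
    [0, 0, 0],
    [0, 0, 0],
    [0, 0, 0]
  ]
}}

```text
clock: 8.38
tool_pos: [649.2, 77.9, 7.3]
eef_rot: [0.534, -0.464, 0.533, 0.465]
wrist_force: [0.1, 1.1, 1.3]
gripper_width: 0.16
```

```bash
python3 - <<'E'
from h import *
go(65,66.3,6.5)
im=arm.snapshot('side'); save('s1',cv2.resize(im[160:250,200:340],None,fx=5,fy=5,interpolation=cv2.INTER_CUBIC))
go(65,66.3,6.5)
E
```

```text
delta [-12.6   1.8  -0.8] rot [-0.0018  0.0003 -0.0007] | now rail [77.8 66.3] z 7.3 t 8.38 w 0.16 F [0.1 1.1 1.3]
delta [-11.8   1.5  -0.7] rot [-0.0019 -0.0008 -0.0009] | now rail [76.9 66.4] z 7.2 t 8.43 w 0.159 F [-0.1  0.7 -0.1]
```

View pics/s1.png

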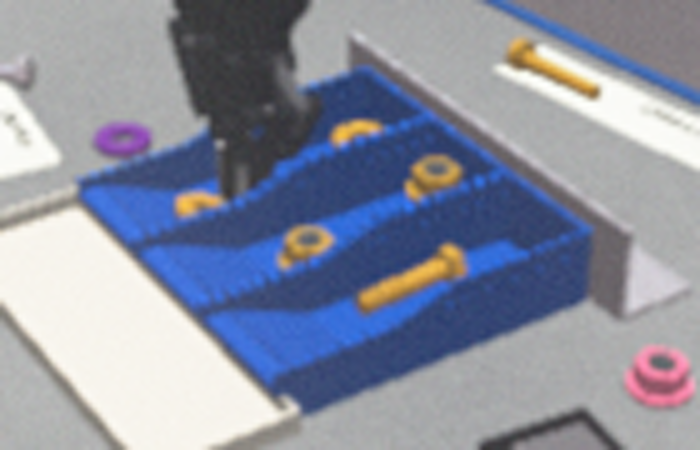

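The side view shows the washer (crop 200,205) just ahead of the fingers at the foot of the slope, with the nut and spares untouched. I carry on up the slope.

{"name": "drive_tool", "arguments": {
  "delta_pos": [
    [-6, 0.8, -0.5],
    [-12, 1.7, -0.3],
    [-20, 2.8, 3.2],
    [-28, 3.9, 6.7],
    [-36, 5, 10.2]
  ],
  "rotation": [
    [0, 0, 0],
    [0, 0, 0],
    [0, 0, 0],
    [0, 0, 0],
    [0, 0, 0]
  ]
}}

```text
clock: 9.05
tool_pos: [613.3, 82.9, 17.8]
eef_rot: [0.534, -0.464, 0.533, 0.465]
wrist_force: [0.1, -0.0, -0.6]
gripper_width: 0.166
```

```bash
python3 - <<'E'
from h import *
im=arm.snapshot('side'); save('s2',cv2.resize(im[160:250,200:340],None,fx=5,fy=5,interpolation=cv2.INTER_CUBIC))
go(15,66.3,28.5)
E
```

```text
delta [-25.9   3.5  10.2] rot [-0.0019  0.0003 -0.0009] | now rail [41.1 66.4] z 18.3 t 9.1 w 0.159 F [ 1.3  0.7 -0.7]
```

View pics/s2.png

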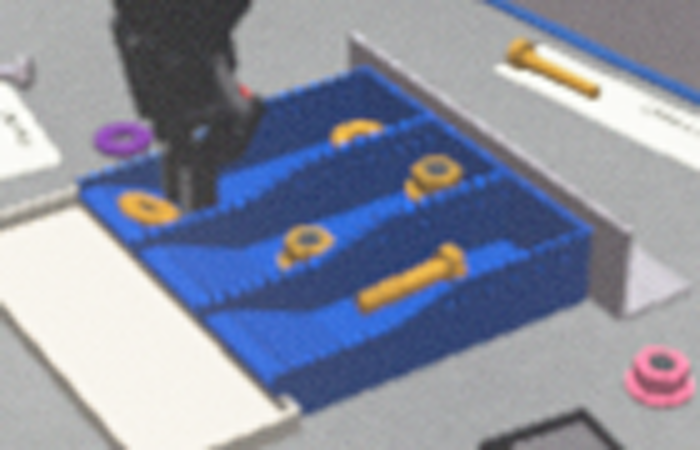

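The washer is going squarely up the slope ahead of the fingers (crop 148,208). I take it over the lip.

{"name": "drive_tool", "arguments": {
  "delta_pos": [
    [-8, 1.1, 3],
    [-16, 2.2, 6.4],
    [-24, 3.3, 9.6],
    [-30, 4.1, 10.3],
    [-36, 5, 10.3]
  ],
  "rotation": [
    [0, 0, 0],
    [0, 0, 0],
    [0, 0, 0],
    [0, 0, 0],
    [0, 0, 0]
  ]
}}

```text
clock: 9.72
tool_pos: [576.9, 87.9, 27.3]
eef_rot: [0.533, -0.464, 0.533, 0.465]
wrist_force: [-0.5, 0.8, 0.4]
gripper_width: 0.159
```

{"name": "drive_tool", "arguments": {
  "delta_pos": [
    [-4, 0.6, 0],
    [-8, 1.1, 0],
    [-12, 1.7, 0],
    [-16, 2.2, 0],
    [-20, 2.8, 0]
  ],
  "rotation": [
    [0, 0, 0],
    [0, 0, 0],
    [0, 0, 0],
    [0, 0, 0],
    [0, 0, 0]
  ]
}}

```text
clock: 10.35
tool_pos: [557.7, 90.6, 27.7]
eef_rot: [0.534, -0.464, 0.533, 0.465]
wrist_force: [-0.7, -0.1, 0.7]
gripper_width: 0.161
```

```bash
python3 - <<'E'
from h import *
im=arm.snapshot('side'); save('s3',cv2.resize(im[160:250,190:330],None,fx=5,fy=5,interpolation=cv2.INTER_CUBIC))
go(-30,66.3,28.5)
E
```

```text
delta [-14.9   2.1   0.8] rot [-0.0018 -0.0001 -0.0007] | now rail [-15.   66.2] z 27.7 t 10.4 w 0.16 F [0.8 0.8 0.1]
```

View pics/s3.png

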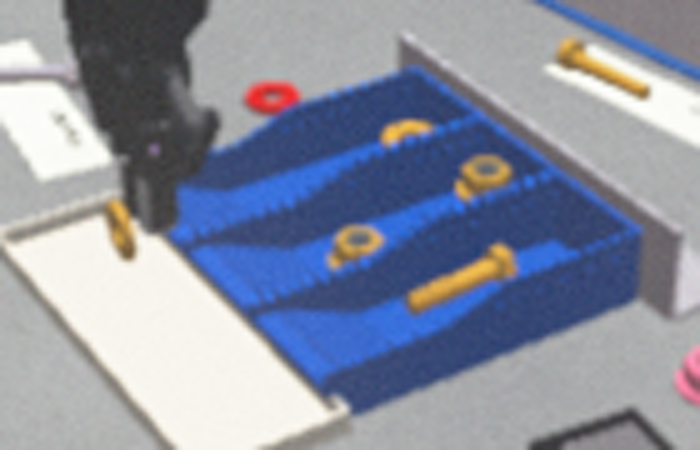

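The washer stands on edge in the tray, leaning on the fingers (crop 120,230). I push on to tip it flat.

{"name": "drive_tool", "arguments": {
  "delta_pos": [
    [-4, 0.6, 0],
    [-8, 1.1, 0],
    [-12, 1.7, 0],
    [-16, 2.2, 0],
    [-18, 2.5, 0]
  ],
  "rotation": [
    [0, 0, 0],
    [0, 0, 0],
    [0, 0, 0],
    [0, 0, 0],
    [0, 0, 0]
  ]
}}

```text
clock: 11.02
tool_pos: [539.7, 93.1, 27.8]
eef_rot: [0.534, -0.464, 0.533, 0.465]
wrist_force: [1.3, 0.7, -0.6]
gripper_width: 0.16
```

```bash
python3 - <<'E'
from h import *
im=arm.snapshot('side'); save('s4',cv2.resize(im[160:250,190:330],None,fx=5,fy=5,interpolation=cv2.INTER_CUBIC))
go(-30,66.3,28.5)
C=cal('side'); hsv=cv2.cvtColor(im,cv2.COLOR_RGB2HSV).astype(int); H,S,V=hsv[:,:,0],hsv[:,:,1],hsv[:,:,2]
m=((H>10)&(H<32)&(S>110)&(V>80)).astype(np.uint8); m[:170]=0; m[260:]=0; m[:,:190]=0;m[:,300:]=0
n,l,st,ce=cv2.connectedComponentsWithStats(m)
for i in range(1,n):
    if st[i,4]>15: print(st[i].tolist(),ce[i].round(1),[w2r(onz(ce[i],z,C)).round(1).tolist() for z in (6,12,20)])
E
```

```text
delta [ 2.9 -0.3  0.7] rot [-0.0018  0.0003 -0.0007] | now rail [-32.9  66.2] z 27.8 t 11.07 w 0.158 F [ 0.2 -0.5  0.7]
[267, 184, 9, 4, 20] [270.4 185.4] [[179.0, 101.5], [173.3, 93.2], [165.8, 82.2]]
[281, 193, 11, 6, 34] [285.6 195.6] [[184.1, 29.1], [178.3, 21.5], [170.7, 11.4]]
[257, 206, 9, 7, 20] [260.  209.2] [[82.6, 10.2], [77.9, 2.8], [71.6, -7.0]]
[272, 209, 21, 13, 86] [282.6 215.2] [[118.6, -47.3], [113.6, -54.1], [106.8, -63.2]]
[202, 210, 12, 7, 61] [207.6 212.9] [[-48.2, 73.0], [-51.6, 65.0], [-56.2, 54.3]]
```

The washer mask is 12×7 px, so it lies flat, at about rail x -50, y 70. Now for the nut: up and over behind it.

{"name": "drive_tool", "arguments": {
  "delta_pos": [
    [0, 0, 35],
    [0, 0, 75],
    [45, -28, 90],
    [90, -57, 90],
    [135, -83, 90]
  ],
  "rotation": [
    [0, 0, 0],
    [0, 0, 0],
    [0, 0, 0],
    [0, 0, 0],
    [0, 0, 0]
  ]
}}

```text
clock: 11.7
tool_pos: [676.5, 9.1, 118.4]
eef_rot: [0.534, -0.464, 0.533, 0.464]
wrist_force: [-0.4, 0.6, 0.7]
gripper_width: 0.161
```

```bash
python3 - <<'E'
from h import *
go(118,0.8,7)
im=arm.snapshot('top'); C=cal('top'); hsv=cv2.cvtColor(im,cv2.COLOR_RGB2HSV).astype(int); H,S,V=hsv[:,:,0],hsv[:,:,1],hsv[:,:,2]
m=((H>10)&(H<32)&(S>110)&(V>80)).astype(np.uint8); m[:130]=0; m[290:]=0; m[:,:190]=0;m[:,330:]=0
n,l,st,ce=cv2.connectedComponentsWithStats(m)
for i in range(1,n):
    if st[i,4]>15: print(st[i].tolist(),ce[i].round(1),w2r(onz(ce[i],8,C)).round(1).tolist())
go(118,0.8,7)
E
```

```text
delta [   3.4   -1.6 -111.4] rot [-0.0017  0.0017 -0.0006] | now rail [114.4   1.9] z 118.4 t 11.7 w 0.161 F [-0.4  0.6  0.7]
[305, 162, 9, 28, 126] [308. 174.] [124.2, -88.6]
[289, 166, 9, 27, 122] [292.5 177.9] [111.0, -55.0]
[260, 183, 13, 14, 93] [266.1 190. ] [76.1, 0.5]
[218, 235, 8, 15, 65] [221.8 242.2] [-50.7, 82.7]
delta [ 1.000e-01  2.400e+00 -1.076e+02] rot [0.0005 0.0003 0.0026] | now rail [118.2  -1.6] z 114.6 t 11.75 w 0.159 F [-3.9 -2.3 -1.9]
```

{"name": "drive_tool", "arguments": {
  "delta_pos": [
    [4, -2.5, -10],
    [4, -2.5, -45],
    [4, -2.5, -80],
    [4, -2.5, -103],
    [4, -2.5, -110.5]
  ],
  "rotation": [
    [0, 0, 0],
    [0, 0, 0],
    [0, 0, 0],
    [0, 0, 0],
    [0, 0, 0]
  ]
}}

```text
clock: 12.38
tool_pos: [677.0, 8.4, 5.2]
eef_rot: [0.533, -0.463, 0.534, 0.466]
wrist_force: [-0.3, -0.5, -0.4]
gripper_width: 0.16
```

{"name": "drive_tool", "arguments": {
  "delta_pos": [
    [0, 0, 0],
    [-8, 1.1, 0],
    [-16, 2.2, 0],
    [-23, 3.2, 0],
    [-30, 4.2, 0]
  ],
  "rotation": [
    [0, 0, 0],
    [0, 0, 0],
    [0, 0, 0],
    [0, 0, 0],
    [0, 0, 0]
  ]
}}

```text
clock: 13.0
tool_pos: [649.3, 11.7, 8.4]
eef_rot: [0.535, -0.465, 0.532, 0.464]
wrist_force: [3.1, 0.3, 2.3]
gripper_width: 0.16
```

```bash
python3 - <<'E'
from h import *
im=arm.snapshot('side'); save('s5',cv2.resize(im[160:250,190:330],None,fx=5,fy=5,interpolation=cv2.INTER_CUBIC))
go(65,0.8,7)
E
```

```text
delta [-21.1   2.9  -1.2] rot [-0.0017  0.0018 -0.0007] | now rail [86.3  0.8] z 8.2 t 13.05 w 0.16 F [1.6 0.4 1.5]
```

View pics/s5.png

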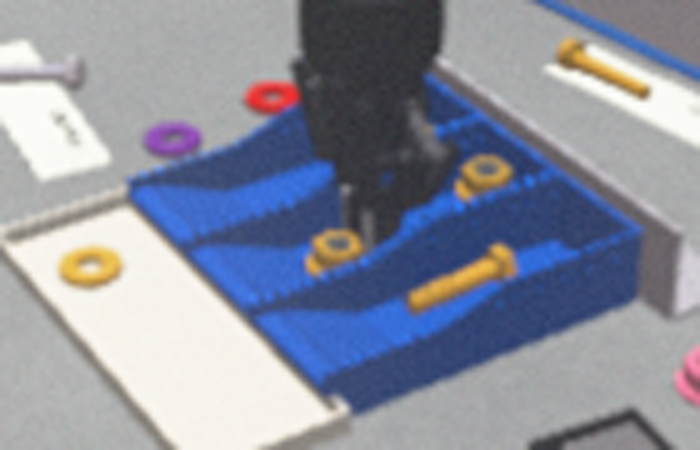

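The washer lies flat in the tray (crop 90,265), and the nut is moving ahead of the fingers (338,248). I lean the tool back as the nut climbs, so the push stays low on the flange.

{"name": "drive_tool", "arguments": {
  "delta_pos": [
    [-8, 1.1, -1],
    [-16, 2.2, -1],
    [-24, 3.4, -0.2],
    [-32, 4.5, 1.2],
    [-40, 5.6, 3.5]
  ],
  "rotation": [
    [0, 0, 0],
    [0, 0, 0],
    [0.014, 0.099, 0],
    [0.028, 0.198, 0],
    [0.042, 0.297, 0]
  ]
}}

```text
clock: 13.68
tool_pos: [607.9, 17.5, 10.6]
eef_rot: [0.458, -0.377, 0.597, 0.54]
wrist_force: [1.4, -0.1, 0.1]
gripper_width: 0.158
```

```bash
python3 - <<'E'
from h import *
im=arm.snapshot('side'); save('s6',cv2.resize(im[160:250,190:330],None,fx=5,fy=5,interpolation=cv2.INTER_CUBIC))
go(30,0.8,18.7,0.3)
E
```

```text
delta [-14.7   2.3   9.2] rot [-0.0034 -0.0091  0.0003] | now rail [44.9  0.6] z 9.5 t 13.72 w 0.159 F [-1.6 -0.3  0.6]
```

View pics/s6.png

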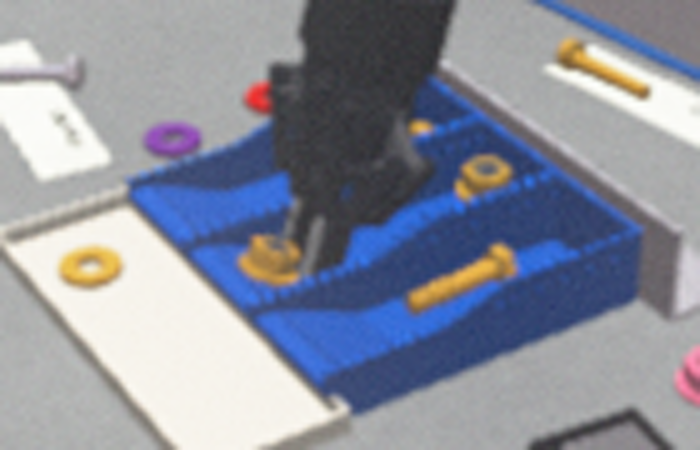

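The nut is squarely on the slope ahead of the leaning fingers (crop 272,258). I continue to the lip, slowing down there.

{"name": "drive_tool", "arguments": {
  "delta_pos": [
    [-8, 1.1, 3.9],
    [-15, 2.1, 7.1],
    [-21, 2.9, 9.8],
    [-26, 3.6, 12],
    [-30, 4.2, 13.8]
  ],
  "rotation": [
    [0, 0, 0],
    [0, 0, 0],
    [0, 0, 0],
    [0, 0, 0],
    [0, 0, 0]
  ]
}}

```text
clock: 14.35
tool_pos: [578.5, 21.7, 25.1]
eef_rot: [0.459, -0.379, 0.596, 0.539]
wrist_force: [0.4, 0.6, -0.4]
gripper_width: 0.159
```

{"name": "drive_tool", "arguments": {
  "delta_pos": [
    [-3, 0.4, 0.7],
    [-6, 0.8, 1.4],
    [-9, 1.2, 1.8],
    [-12, 1.7, 2.5],
    [-15, 2.1, 3]
  ],
  "rotation": [
    [-0.008, -0.059, 0],
    [-0.016, -0.119, 0],
    [-0.025, -0.178, 0],
    [-0.033, -0.238, 0],
    [-0.042, -0.297, 0]
  ]
}}

```text
clock: 14.98
tool_pos: [563.6, 23.7, 27.8]
eef_rot: [0.534, -0.464, 0.532, 0.464]
wrist_force: [-0.1, 0.4, -0.2]
gripper_width: 0.163
```

```bash
cat > find.py <<'E'
from h import *
import sys
for nm in sys.argv[1:]:
    im=arm.snapshot(nm); np.save(nm+'_l.npy',im); save(nm+'_l',im); C=cal(nm); hsv=cv2.cvtColor(im,cv2.COLOR_RGB2HSV).astype(int); H,S,V=hsv[:,:,0],hsv[:,:,1],hsv[:,:,2]
    m=((H>10)&(H<32)&(S>110)&(V>80)).astype(np.uint8); m[:130]=0; m[290:]=0; m[:,:180]=0;m[:,330:]=0
    n,l,st,ce=cv2.connectedComponentsWithStats(m)
    for i in range(1,n):
        if st[i,4]>10: print(nm,st[i].tolist(),ce[i].round(1),[w2r(onz(ce[i],z,C)).round(1).tolist() for z in (8,16,30)])
go(-30,0.8,29)
E
python3 find.py side
```

```text
side [195, 130, 13, 8, 32] [200.1 133.3] [[167.6, 581.4], [160.2, 563.9], [147.2, 533.4]]
side [302, 168, 17, 11, 48] [308.5 172.9] [[324.5, 97.6], [315.0, 86.6], [298.4, 67.3]]
side [267, 184, 9, 4, 20] [270.4 185.4] [[177.1, 98.7], [169.5, 87.7], [156.3, 68.3]]
side [281, 193, 11, 6, 34] [285.6 195.6] [[182.1, 26.5], [174.5, 16.4], [161.2, -1.2]]
side [272, 209, 21, 13, 85] [282.5 215.2] [[116.6, -49.5], [109.9, -58.6], [98.0, -74.5]]
side [202, 210, 12, 7, 60] [207.6 213. ] [[-49.6, 70.2], [-54.2, 59.6], [-62.1, 40.9]]
side [214, 220, 12, 9, 70] [219.8 224. ] [[-44.7, 7.2], [-49.3, -2.6], [-57.4, -19.8]]
delta [-29.4   4.    1.2] rot [-0.0013  0.0035 -0.001 ] | now rail [-0.3  1. ] z 27.8 t 15.03 w 0.158 F [ 3.6 -0.3 -0.1]
```

The nut has dropped into the tray near rail (-46, 5). I lift away and look.

{"name": "drive_tool", "arguments": {
  "delta_pos": [
    [8, -1, 20],
    [8, -1, 60],
    [0, 30, 100],
    [-20, 80, 140],
    [-40, 130, 160]
  ],
  "rotation": [
    [0, 0, 0],
    [0, 0, 0],
    [0, 0, 0],
    [0, 0, 0],
    [0, 0, 0]
  ]
}}

```text
clock: 15.65
tool_pos: [523.9, 154.5, 190.1]
eef_rot: [0.535, -0.464, 0.533, 0.464]
wrist_force: [0.9, 1.5, 0.0]
gripper_width: 0.163
```

{"name": "drive_tool", "arguments": {
  "delta_pos": [
    [-40, 50, 20],
    [-80, 100, 20],
    [-120, 150, 20],
    [-160, 190, 20],
    [-180, 210, 20]
  ],
  "rotation": [
    [0, 0, 0],
    [0, 0, 0],
    [0, 0, 0],
    [0, 0, 0],
    [0, 0, 0]
  ]
}}

```text
clock: 16.27
tool_pos: [341.5, 365.5, 207.8]
eef_rot: [0.533, -0.464, 0.532, 0.466]
wrist_force: [1.2, -0.9, -0.4]
gripper_width: 0.164
```

```bash
python3 find.py side top; python3 - <<'E'
from h import *
a=cv2.imread('pics/top_l.png')[130:290,180:345]; b=cv2.imread('pics/side_l.png')[150:255,170:345]
cv2.imwrite('pics/final.png',np.vstack([cv2.resize(a,(500,485),interpolation=cv2.INTER_CUBIC)[150:420],cv2.resize(b,(500,300),interpolation=cv2.INTER_CUBIC)]))
im=np.load('top_l.npy'); C=cal('top'); hsv=cv2.cvtColor(im,cv2.COLOR_RGB2HSV); S,V=hsv[:,:,1].astype(int),hsv[:,:,2].astype(int)
m=((V>150)&(S<70)).astype(np.uint8); m[:205]=0;m[290:]=0;m[:,:190]=0;m[:,325:]=0
cs,_=cv2.findContours(m,cv2.RETR_EXTERNAL,cv2.CHAIN_APPROX_NONE); c=max(cs,key=cv2.contourArea)
h=cv2.convexHull(c); q=cv2.approxPolyDP(h,5,True)[:,0]; print([w2r(onz(a,14,C)).round(1).tolist() for a in q.astype(float)])
E
```

```text
side [195, 130, 13, 8, 31] [199.8 133.2] [[167.3, 583.3], [159.9, 565.9], [146.9, 535.3]]
side [302, 168, 17, 11, 49] [308.6 172.9] [[324.4, 97.2], [314.9, 86.2], [298.3, 66.9]]
side [267, 184, 9, 4, 20] [270.4 185.4] [[177.1, 98.7], [169.5, 87.7], [156.3, 68.3]]
side [281, 193, 11, 6, 33] [285.7 195.5] [[182.5, 26.8], [174.9, 16.7], [161.5, -1.0]]
side [272, 209, 21, 13, 86] [282.6 215.2] [[116.9, -49.6], [110.2, -58.6], [98.4, -74.6]]
side [202, 210, 12, 7, 59] [207.6 213. ] [[-49.5, 70.3], [-54.1, 59.6], [-62.0, 40.9]]
side [214, 220, 12, 9, 71] [219.7 224. ] [[-45.1, 7.2], [-49.7, -2.7], [-57.8, -19.9]]
top [232, 141, 15, 15, 148] [238.9 147.9] [[164.9, 73.0], [162.6, 72.5], [158.6, 71.6]]
top [265, 144, 13, 16, 125] [270.8 152.3] [[163.6, 0.1], [161.3, 0.3], [157.4, 0.5]]
top [305, 162, 9, 28, 126] [308. 174.] [[124.2, -88.6], [122.3, -87.6], [119.0, -86.0]]
top [289, 166, 9, 27, 119] [292.5 178. ] [[110.7, -55.0], [108.9, -54.4], [105.7, -53.3]]
top [218, 235, 15, 15, 128] [225.3 242.3] [[-49.8, 75.0], [-50.1, 74.4], [-50.8, 73.5]]
top [252, 239, 14, 14, 109] [258.5 245.7] [[-48.1, 2.4], [-48.5, 2.5], [-49.2, 2.8]]
delta [ 191.7 -337.5 -178.8] rot [-0.0021 -0.0007 -0.0051] | now rail [-266.6  308.5] z 207.8 t 16.38 w 0.161 F [ 1.2 -0.6  0. ]
[[-1.1, 126.0], [0.2, -113.4], [-85.8, -115.4], [-85.6, 122.5]]
```

View pics/final.png

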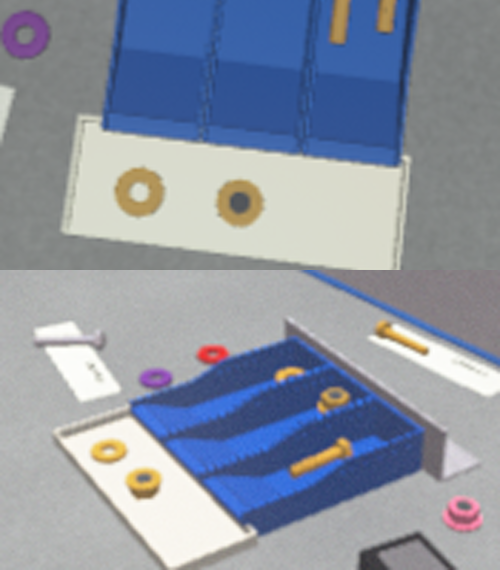

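Both parts lie in the tray, at rail x ≈ -49 with the tray centre at -43. They are clear of the lips, and both far tray corners are within about 1 mm of the bin fronts. I hand in.

```bash
python3 -c "
from cell import arm
print(arm.hand_in())"
```

```text
the job is handed in; nothing more can be done
None
```

The job is done and handed in at about 16.4 s: the tray is home against the bins, with the front washer and front flange nut lying in it. `hand_in` gave no verdict.

**What I did:** I pushed the tray home with the open fingers until it stopped firmly, at about 35 N. Then I raked the washer, and after it the nut, up the slopes and over the lips with the nearly shut fingers.

**Last camera check, in the rail frame:**

| Item | Position |
|---|---|
| Tray far corners | x ≈ -1.1 and +0.2 mm (limit -8 mm) |
| Washer | flat, x ≈ -50, y ≈ 75 mm |
| Nut | x ≈ -48, y ≈ 2 mm |
| Tray centre | x ≈ -43 mm |

- **Washer and nut:** both are well inside the tray walls and clear of the lips. The nut seems to have landed flange up, but it sat still between the last two looks.
- **Spares and bystanders:** the spares and bolts are still in their bins. The arm did not go near the sensor module or the card bolt. I did not measure those two; in the last picture, which shows only a corner of the sensor, they look undisturbed.
- **Disagreement:** the side and top cameras differ by about 5 mm in y for the washer and nut. That is well within the margins.

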